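Load a sample cassette into the analyser's sloped bay

ROBOT

A 7-joint arm with a two-finger parallel gripper is mounted at the origin on the work surface. World frame = base frame: x ahead of the robot, y to its left, z up, the work surface at z = 0. Lengths are in mm, angles in rad, forces in N, time in s.
With the tool pointing down it reaches from about 400 to 875 mm from the base axis. Payload 19.3 kg.
Tool frame: the origin (TCP) lies at the very end of the fingers, on their centre line; the grasp point (between the pads) lies 19 mm behind it; z points along the fingers, y is the line along which they close (so a half turn about z gives the same grasp; the last joint's range is limited). The gripper opens to 85 mm and grips with 20 to 120 N. Pads are 22 mm wide; open, the fingers measure 114 mm over their backs; the gripper's body (76 mm by 85 mm) begins 54 mm behind the grasp point. The pads swing forward as they close: fully open they stand 13 mm farther back than shut.
Start: joints at [-1.392, 0.521, -0.036, 1.599, 0.021, 1.021, -0.113], TCP at [153.92, 605.742, 231.291] pointing down, gripper open.
Joint ranges: [-2.91, 2.91], [-0.3, 2.13], [-1.5, 1.42], [0.17, 2.43], [-1.26, 4.41], [0.16, 1.93], [-2.52, 2.52]. Speed limits (rad/s): [1.89, 1.89, 2.39, 2.39, 3.01, 3.01, 3.01].

INTERFACE

Orientations are given as a unit quaternion [x, y, z, w].
In Python, from bench import bot, camera, models gives the robot as it stands.
- The arm moves only by the shell command python3 -m handwheel 'ROWS'. ROWS is JSON, a list of rows, each an object of numbers: "fingers": the opening, from 0 (shut) to 1 (fully open); "tx", "ty", "tz": the shift along the world's x, y, z scaled (see below); "spin": the turn about the world's z scaled (see below). A call has 1 to 10 rows; each row shifts and turns the commanded pose from where the row before left it; what a row does not reach is not made up. The controller multiplies each number of a shift by 0.02 m and each number of a turn by 360 degrees. A row lasts 1/12 s, in which the tool goes at most 41.7 mm and 7.16 degrees, less where a joint would pass 70% of its speed; a pose out of reach is approached as far as the arm can. A call with a number of a shift or a turn outside -1 to 1 is refused whole. A call with a gripper value outside its range is refused whole. The fingers move at their own pace and stop on an object; the grip force is fixed at half the most. Time passes only in rows, so rows that do not move let the fingers close. It gives the time, the measured TCP pose, the force, the opening and the grip force at its end, in the units of the state.
- bot.state(): the state, without advancing time (a new reading comes with each control period).
- camera(name): name is "side" or "top"; returns a dict with "frame" (420x560x3 uint8, red, green, blue), "range_z" (420x560 float32, mm along the optical axis (not along the pixel's ray), 0 where there is no reading), "fx", "fy", "cx", "cy" (pixels), "pose" (4x4, takes a point from camera to world coordinates). Camera axes: x right, y up, looking along -z (the intrinsics and any distortion apply to the point x, -y, -z); pixel columns grow to the right and rows downward; lengths in mm; the calibration is good to about 2 mm. A picture is of the moment at which its call begins.
- bot.close_job(): hands the job in; it is judged then, once.
Trained networks look in a picture, given as the dict that the camera call returned (one of the last four; its "shot" number tells which), for a name from the list of things; names that differ only in an ending like _2 or _b are one class to them, and where a whole thing is asked for, a point or a joint stands for the part that bears it (a point fixed in the world has none). Each returns a list of dicts, best first, with "score" (0 to 1); they miss things now and then, are a little off and sometimes report something else, mostly with a low value. They report only what shows in the picture. A call takes as long as a camera call. They do not tell look-alikes from the thing itself.
- models.find_in(picture, thing): "rect" ([left, top, width, height] in pixels, round what is visible of it).
- models.silhouettes(picture, thing): "mask" (420x560 bool, what is visible of it) and "rect" ([left, top, width, height] in pixels, round what is visible of it).
- models.place_of(picture, thing): "position" ([column, row] in pixels: a listed point, or the origin of a listed thing).
The state is a dict: "clock": time; "joint_pos": joint angles; "joint_vel": joint speeds; "joint_torque": joint torques, N m; "position": TCP position; "tool_rot": TCP orientation; "force": force on the tool from outside, world axes, zero at the start; "ft_torque": the same for the moment, N m; "grip_width": finger opening in mm; "gripper_force": force on a finger pad.
Only numpy, scipy, OpenCV 4.12 (cv2) and the standard library are available. Lean on these libraries where they do the work, as an engineer would, in place of code of your own. Each camera call takes 0.05 s, during which the arm holds its last target. There are 200 camera calls.

TASK

Load the longer of the two sample cassettes into the analyser: set it flat, rib up and lengthways along the slope, on the sprung stage in the sloped bay, press it down until the catch at the upper end snaps over its skirt, then let go and leave it held down. Leave the short cassette, the bottle and the tip box where they stand.

Things in the scene. Friction and masses are not known exactly. Their poses are not given: they have to be found in the camera images.
- cassette_center (a point): Long sample cassette, white plastic, 0.15-0.3 kg; its centre, 28 mm above the underside (56 mm high in all). x along its length, z up out of its top. A skirt 120 (x) x 80 (y) x 6 mm thick at the bottom, a body 92 x 64 mm up to 28 mm, a grip rib above. Ends alike: it may go in either way round. Starts flat on the bench, left or right of the analyser.
- cassette_rib (a point): Centre of the long cassette's grey upright grip rib, 14 mm above cassette_center, same axes. The rib is 70 mm long (x), 14 mm thick (y) and 28 mm high, standing along the middle of the body's top; grip it across y.
- stage_top (a point): Centre of the top face of the sprung aluminium stage, 120 x 80 mm, in the analyser's bay, which slopes 35 degrees: x points up the slope (robot's left), y level across it, z square to it, leaning 35 degrees from vertical. It slides along z. Slick walls stand 3 mm (x) and 5 mm (y) outside the seated skirt; their lips end 12 mm above the raised stage and flare the mouth by 6 mm.
- stage (a joint): How far the stage is pressed down along its z, in m: 0 raised (as at the start), 0.030 hard stop. Its spring pushes back with about 5 N at 0 and 12 N at the stop; the catch adds about 5 N on the way. The catch snaps in once the stage is pressed past about 0.026, and then holds it at about 0.024. A cassette laid on the raised stage does not touch the catch yet.
- catch (a joint): Angle in rad of the sprung steel catch, 24 mm wide, at the upper (+x) end of the bay. 0 is closed, where its spring brings it. The skirt of a descending cassette pushes it open to 0.15 to 0.3 rad by itself, and it snaps back to near 0 over the skirt's top; it needs no handling.
- short_center (a point): Short sample cassette, same make but 80 mm long, skirt 80 x 80 mm; its centre, 28 mm above its underside. To be left alone; it lies on the other side of the analyser from the long one.
- bottle_center (a point): Amber bottle standing on the bench, 68 mm across, 170 mm high; its centre, 85 mm up. To be left alone.
- tip_box_center (a point): Pipette tip box, clear with a grey lid, 122 x 87 x 62 mm; its centre, 31 mm up. To be left alone.
Not all that is in view belongs to the job. What is shaped like the part that bears cassette_center but blue is not meant.

How it is judged (in metres and radians):
At the end, for the whole second after the job is handed in: The long cassette, released, lies flat on the stage, rib up (centred within 6 mm along and 8 mm across the slope, its centre 24 to 32 mm above the stage, square to it within 0.12 rad and flat within 0.08 rad), and the closed catch (under 0.08 rad) holds the stage down at 0.021 to 0.0265 m, at rest (value of joint stage between 0.021 and 0.0265 m and value of joint catch below 0.08 rad and x of cassette_center in the frame of stage_top between -0.006 and 0.006 m and y of cassette_center in the frame of stage_top between -0.008 and 0.008 m and z of cassette_center in the frame of stage_top between 0.024 and 0.032 m and angle between the z axis of cassette_center and the z axis of stage_top, either way round below 0.08 rad and angle between the x axis of cassette_center and the x axis of stage_top, either way round below 0.12 rad and velocity of joint stage between -0.01 and 0.01 m/s); the robot touches nothing.
It fails at once if the short cassette is shifted by more than 20 mm (distance of short_center from where it was at the start of the episode above 0.02 m).
It fails at once if the bottle is shifted by more than 20 mm or knocked over (distance of bottle_center from where it was at the start of the episode above 0.02 m).
It fails at once if the tip box is shifted by more than 20 mm (distance of tip_box_center from where it was at the start of the episode above 0.02 m).
It also fails if it takes over 50 s, if anything falls off the work surface, if the arm or the gripper's body presses on something with over 40 N, if the wrist force passes 120 N, or if a joint passes its speed limit or range.

## Working session

There is one attempt and no reset: what is moved stays moved. The work goes in short steps, Python scripts to look and compute and a shell command to move; the robot and the scene stay as the last step left them, time stands still between calls to the robot, and variables do not carry over. Pictures are saved under pics/ and viewed, at most 13 in all, crops included, and the job is handed in when it is done.

```bash
mkdir -p pics; cat > h.py <<'E'
import numpy as np, cv2
from bench import bot, camera, models
def save(p,n,crop=None,s=1):
    f=p["frame"]
    if crop: l,t,w,h=crop; f=f[t:t+h,l:l+w]
    cv2.imwrite("pics/"+n,cv2.resize(f[:,:,::-1],None,fx=s,fy=s,interpolation=cv2.INTER_CUBIC))
def world(p,u,v,z=None):
    u=np.asarray(u,float);v=np.asarray(v,float)
    if z is None: z=p["range_z"][np.rint(v).astype(int),np.rint(u).astype(int)]
    c=np.stack([(u-p["cx"])/p["fx"]*z,-(v-p["cy"])/p["fy"]*z,-z*np.ones_like(u)],-1)
    return c@p["pose"][:3,:3].T+p["pose"][:3,3]
def pix(p,X):
    c=(np.asarray(X,float)-p["pose"][:3,3])@p["pose"][:3,:3]
    return np.stack([p["cx"]+p["fx"]*c[...,0]/-c[...,2],p["cy"]-p["fy"]*c[...,1]/-c[...,2]],-1)
E
python3 - <<'E'
from h import *
ps={n:camera(n) for n in("top","side")}
f=np.hstack([ps["top"]["frame"],ps["side"]["frame"]])
for n,p in ps.items():
    save(p,n+"1.png"); print(n,[k for k in p if k not in("frame","range_z")],p["fx"],p["cx"],p["cy"],p["pose"].round(3).tolist())
    for t in("cassette_center","cassette_rib","short_center","stage_top","bottle_center","tip_box_center"):
        for d in models.place_of(p,t)[:3]:
            u,v=d["position"]; print(t,round(d["score"],2),np.round([u,v]),world(p,u,v).round(0))
print(bot.state())
E
```

```text
top ['fx', 'fy', 'cx', 'cy', 'pose', 'shot'] 486.132587871123 281.63519013845047 211.5691816950694 [[0.006, 0.981, -0.192, 312.432], [-1.0, 0.007, 0.004, -6.732], [0.006, 0.192, 0.981, 1304.38], [0.0, 0.0, 0.0, 1.0]]
cassette_center 0.95 [227. 292.] [349. 127.  30.]
cassette_center 0.93 [167. 261.] [427. 281.  48.]
cassette_rib 0.92 [225. 290.] [352. 130.  53.]
cassette_rib 0.86 [167. 258.] [433. 283.  45.]
short_center 0.87 [393. 245.] [ 472. -301.   50.]
stage_top 0.66 [303. 198.] [580. -65. 111.]
bottle_center 0.89 [162. 147.] [701. 288. 141.]
tip_box_center 0.59 [394. 164.] [ 685. -308.   67.]
side ['fx', 'fy', 'cx', 'cy', 'pose', 'shot'] 409.56396200485307 277.6035483453177 205.7674718742636 [[0.927, 0.217, -0.307, 207.966], [-0.375, 0.566, -0.734, -775.852], [0.014, 0.795, 0.606, 722.871], [0.0, 0.0, 0.0, 1.0]]
cassette_center 0.9 [214. 173.] [433. 278.  37.]
cassette_center 0.55 [197. 214.] [342. 111.  29.]
cassette_center 0.41 [304. 207.] [ 550. -113.  155.]
cassette_rib 0.9 [200. 204.] [356. 124.  49.]
cassette_rib 0.72 [211. 172.] [426. 279.  42.]
short_center 0.81 [307. 31
[... 182 characters left out ...]
2, -0.03633605,  1.59948695,  0.02122554,
        1.02112888, -0.11277417]), 'joint_vel': array([-3.03201042e-04, -8.78144553e-04,  1.80615866e-04,  2.23406896e-03,
       -4.66493642e-05, -1.65930223e-03,  2.48726690e-04]), 'joint_torque': array([-1.30839358e-03, -9.26671171e+01,  1.97752029e+00, -3.70189869e+01,
        1.81563111e-02,  2.04814554e-03, -9.20564139e-05]), 'position': array([153.89331838, 605.74874282, 231.31119713]), 'tool_rot': array([ 1.24052886e-01,  9.92275608e-01, -5.94195839e-06,  1.68259106e-06]), 'force': array([-0.13641889, -0.18394604, -0.57384897]), 'ft_torque': array([-0.02660906,  0.02949042, -0.00584731]), 'gripper_force': 0.0, 'grip_width': 85.66362771644293}
```

View pics/top1.png

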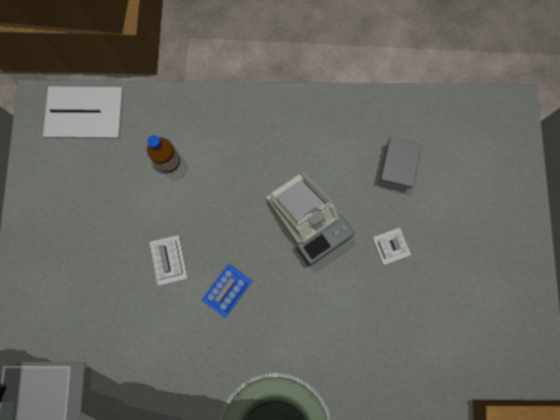

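View pics/side1.png

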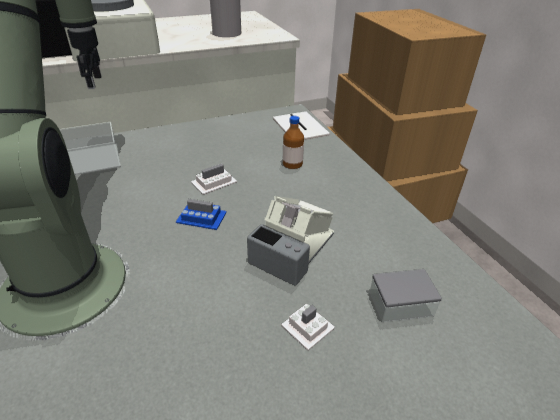

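Top view: long white cassette at (167,260), blue look-alike at (227,290), short white at (393,245), and analyser bay near (303,198) with the catch at (316,217). The side view agrees: white (213,178), blue (202,213), short (307,325). I choose the white one at (167,260).

```bash
python3 - <<'E'
from h import *
p=camera("top"); s=camera("side")
a=cv2.resize(p["frame"][165:270,260:365],(400,400),interpolation=3); b=cv2.resize(s["frame"][190:285,240:340],(400,400),interpolation=3); c=cv2.resize(p["frame"][225:295,130:210],(400,350),interpolation=3);d=cv2.resize(s["frame"][155:200,180:245],(400,250),interpolation=3)
L=np.vstack([a,b[:200]*0]); 
im=np.zeros((600,800,3),np.uint8); im[:400,:400]=a; im[:400,400:]=b; im[400:,:228]=cv2.resize(c,(228,200)); im[400:,400:720]=cv2.resize(d,(320,200))
cv2.imwrite("pics/crops.png",im[:,:,::-1])
# stage plane
for n,q in(("top",p),("side",s)):
  for t in ("stage_top","stage","catch","cassette_center","cassette_rib"):
    for m in models.silhouettes(q,t)[:2]:
        k=m["mask"]&(q["range_z"]>0); k=cv2.erode(k.astype(np.uint8),np.ones((3,3)))>0
        v,u=np.nonzero(k)
        if len(u)<5: print(n,t,m["rect"],len(u)); continue
        X=world(q,u,v); c0=np.median(X,0); 
        r=X[np.linalg.norm(X-c0,axis=1)<70]; c1=r.mean(0)
        w,V=np.linalg.eigh(np.cov((r-c1).T)); 
        print(n,t,round(m["score"],2),m["rect"],len(u),c1.round(1),"normal",V[:,0].round(3),"major",V[:,2].round(3),np.sqrt(w).round(1), "z",np.percentile(X[:,2],[2,50,98]).round())
  g=[(x,y) for y in range(170,270,8) for x in range(262,362,8)] if n=="top" else []
if 1:
  for v in range(172,268,6): print(v," ".join("%4d"%z for z in world(p,np.arange(262,360,6),np.full(17,v))[:,2]))
E
```

```text
top stage_top 0.89 [278.0, 177.7, 45.3, 44.3] 764 [575.4 -57.2 106.1] normal [-0.476 -0.332 -0.814] major [-0.723 -0.38   0.578] [ 1.7 20.6 29.8] z [ 75. 107. 134.]
top stage 0.6 [276.8, 182.2, 45.7, 41.4] 811 [575.6 -57.  105.9] normal [-0.477 -0.33  -0.815] major [-0.68  -0.449  0.58 ] [ 1.7 21.5 30.5] z [ 75. 107. 135.]
top catch 0.63 [306.5, 212.2, 14.2, 14.2] 113 [519.4 -95.4 150.6] normal [ 0.728  0.628 -0.275] major [0.198 0.192 0.961] [ 5.5  7.1 16.7] z [119. 158. 166.]
top cassette_center 0.93 [151.1, 236.3, 32.9, 48.3] 1231 [430.3 284.7  26.7] normal [-0.021 -0.284  0.959] major [-0.989 -0.137 -0.062] [14.9 20.9 32.9] z [ 3. 28. 59.]
top cassette_center 0.87 [202.9, 266.5, 45.9, 52.4] 1172 [353.9 129.7  27.1] normal [-0.093 -0.126  0.988] major [-0.824  0.567 -0.005] [15.1 20.8 32.5] z [ 3. 28. 59.]
top cassette_rib 0.73 [147.1, 237.2, 41.1, 45.1] 1138 [430.2 285.1  28.2] normal [-0.027 -0.264  0.964] major [-0.985 -0.159 -0.071] [14.5 20.2 31.7] z [ 3. 28. 59.]
top cassette_rib 0.64 [202.4, 266.5, 49.0, 49.9] 1092 [352.2 129.8  28.3] normal [-0.182 -0.186  0.966] major [-0
[... 1611 characters left out ...]
 1   -1    5   70  139  134  155  158  164  101  111  111   90    0    0    0
226    2    2    0    1   10   97  146  137   97  121  114   89   86   87   87    3    0
232    0    2   -1    0    5   44  134  123  112  115   93   84   96   88   90   88   -3
238    2   -3    0    1    0    1   87  116   89   85   86   93   91   90   87    0    1
244   -3    2    0   -3    2   -3   87   88   94   88   92   90   86   61    6    0    2
250   -1    2    1   -6   -4    0   51   89   91   88   88   86   -1    5    0   -3    0
256    0    1    3    0   -3    1   -3   83   91   89   85    0    2   -1    5    2    0
262    1    1    4   -2    1    2   -2    3   87    0   -2    0    2    0    3    4    3
```

View pics/crops.png

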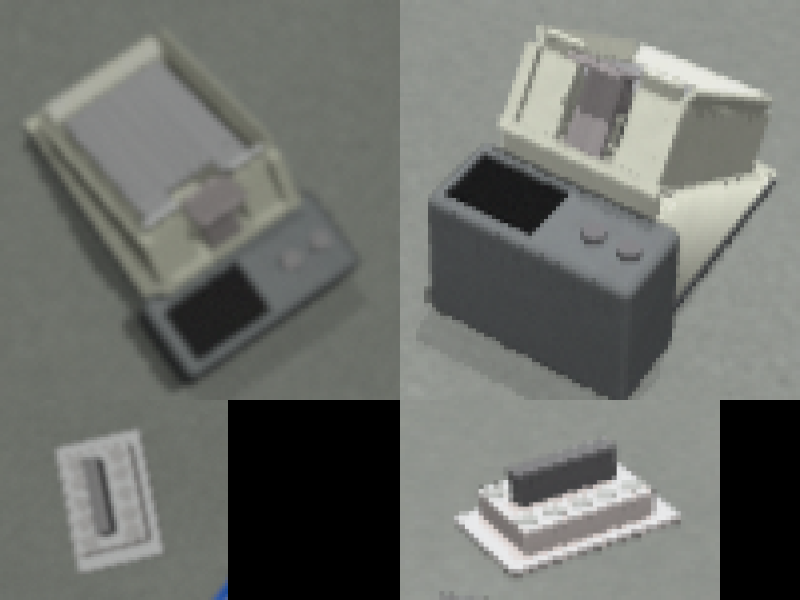

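```bash
python3 - <<'E'
from h import *
p=camera("top")
for m in models.silhouettes(p,"cassette_center")[:2]:
    v,u=np.nonzero(m["mask"]); 
    # intersect rays with z=6
    o=p["pose"][:3,3]; d=world(p,u,v,np.ones(len(u)))-o; X=o+d*((6-o[2])/d[:,2])[:,None]
    print("cassette",cv2.minAreaRect(X[:,:2].astype(np.float32)))
    k=p["range_z"][v,u]>0; W=world(p,u[k],v[k]); r=W[W[:,2]>46]; c=r.mean(0);w,V=np.linalg.eigh(np.cov((r-c)[:,:2].T)); print(" rib top",c.round(1),np.degrees(np.arctan2(V[1,1],V[0,1])).round(1),np.sqrt(w*12).round(1))
m=models.silhouettes(p,"stage_top")[0]["mask"]; v,u=np.nonzero(m); X=world(p,u,v)
c=np.median(X,0); r=X[np.abs(X-c).max(1)<60]
for _ in range(4):
    c=r.mean(0); n=np.linalg.svd(r-c)[2][0 if 0 else 2]; n*=np.sign(n[2]); r=r[np.abs((r-c)@n)<3]
h=-n[:2]/np.hypot(*n[:2]); print("c",c,"tilt",np.degrees(np.arccos(n[2])),"upslope yaw",np.degrees(np.arctan2(h[1],h[0])))
# yaw from image outline of the whole analyser (top mask): console edges
V,U=np.mgrid[165:272,258:362]; W=world(p,U.ravel(),V.ravel()); Z=p["range_z"][V.ravel(),U.ravel()]
con=W[(Z>0)&(np.abs(W[:,2]-88)<6)]; 
hh=np.array([h[0],h[1]]); con=con[(con[:,:2]-c[:2])@hh>85]
print("console",len(con),cv2.minAreaRect(con[:,:2].astype(np.float32)),np.median(con[:,2]))
yaw=np.arctan2(h[1],h[0]);
xs=np.array([h[0]*np.cos(np.radians(35)),h[1]*np.cos(np.radians(35)),np.sin(np.radians(35))]); ys=np.array([-h[1],h[0],0]); zs=np.cross(xs,ys)
np.savez("st.npz",c=c,xs=xs,ys=ys,zs=zs)
for nm,q in(("top",p),("side",camera("side"))):
    V,U=np.mgrid[165:290,240:362]; W=world(q,U.ravel(),V.ravel()); L=(W-c)@np.stack([xs,ys,zs],1)
    print(nm,"cols y -64..64 step 8")
    for x in range(104,-96,-8):
        row=[]
        for y in range(-64,65,8):
            k=(np.abs(L[:,0]-x)<4)&(np.abs(L[:,1]-y)<4); row.append("%4d"%np.median(L[k,2]) if k.any() else "   .")
        print("%4d"%x,"".join(row))
E
```

```text
cassette ((352.9327392578125, 131.06617736816406), (80.16088104248047, 119.25656127929688), 54.58073806762695)
 rib top [355.2 131.1  56. ] 144.4 [14.7 69.7]
cassette ((433.886474609375, 288.14312744140625), (122.6843490600586, 90.046142578125), 13.792323112487793)
 rib top [433.  289.1  55.8] -166.0 [15.2 70.9]Traceback (most recent call last):
  File "<stdin>", line 9, in <module>
IndexError: list index out of range
```

```bash
python3 - <<'E'
from h import *
p=camera("top"); q=camera("side")
V,U=np.mgrid[165:272,258:362]; W=world(p,U.ravel(),V.ravel()); W=W[p["range_z"][V.ravel(),U.ravel()]>0]
n=np.array([.476,.332,.814]); c=np.array([575.4,-57.2,106.1])
for _ in range(5):
    r=W[(np.abs((W-c)@n)<3)&(np.linalg.norm(W-[575,-57,106],axis=1)<45)]; c=r.mean(0); n=np.linalg.svd(r-c)[2][2]; n*=np.sign(n[2])
h=-n[:2]/np.hypot(*n[:2]); print("c",c,"tilt",np.degrees(np.arccos(n[2])),"upslope yaw",np.degrees(np.arctan2(h[1],h[0])))
con=W[(np.abs(W[:,2]-88)<6)&((W[:,:2]-c[:2])@h>85)]
print("console",len(con),cv2.minAreaRect(con[:,:2].astype(np.float32)),np.median(con[:,2]))
a=np.radians(35); xs=np.r_[h*np.cos(a),np.sin(a)]; ys=np.array([-h[1],h[0],0]); zs=np.cross(xs,ys)
np.savez("st.npz",c=c,xs=xs,ys=ys,zs=zs)
for nm,s in(("top",p),("side",q)):
    V,U=np.mgrid[165:290,240:362]; A=world(s,U.ravel(),V.ravel()); L=(A-c)@np.stack([xs,ys,zs],1)
    print(nm,"cols y -64..64 step 8")
    for x in range(104,-96,-8):
        print("%4d"%x,"".join("%4d"%np.median(L[k,2]) if (k:=(np.abs(L[:,0]-x)<4)&(np.abs(L[:,1]-y)<4)).any() else "   ." for y in range(-64,65,8)))
E
```

```text
c [574.34654856 -57.57962242 106.91448727] tilt 34.5446791608134 upslope yaw -145.50451107008905
console 1151 ((480.3570556640625, -123.7087631225586), (58.73600387573242, 139.71128845214844), 34.5858154296875) 89.08534154035169
top cols y -64..64 step 8
 104 -102-149-100-102-101-101 -96-102 -98-150-101-101-100-104-195-149-101
  96 -112 -93 -93 -90-101 -91-189 -90 -93-103 -92-194-192-141 -92-154 -92
  88  -90-104-187 -84-129-130 -81 -82 -81 -83 -86 -90 -84-109-107 -88 -90
  80  -88 -82 -76 -80 -79 -79 -74 -76 -76 -79 -80 -83-136 -83 -79 -78 -81
  72  -79 -78 -39 -28 -39 -36 -68 -47 -43 -44 -69 -45 -43 -44 -36 -71 -76
  64 -164 -69 -52 -69 -65 -68 -69 -67-163 -73 -69 -55 -45 -40 -66 -73-155
  56  -72 -50 -21 -84-167   0 -49-171-172-170-168  -2-171 -86   0   9-168
  48 -156 -45   8  -1   0   0  -1 -43   0   .   0   0   0   0   2  10   .
  40    . -47 -12  -2   0   0   0  -3  -1  -1   0   0  -1   0   5  10   .
  32 -105 -45   4   0   0   0   0  -1   0   0   0   0   0   0   4  12   .
  24 -112 -43   3   0   0   0   1  -1   0   0   0   0   0   0   0  11   .
  16 -125 -65  -1   0  -2   0  
[... 2181 characters left out ...]
 .   .   .   .   .   .   . -61-118
 -24    .   .   5  -1   . -43  -2   .   .   .   .   .   .   .   . -42-114
 -32    .   .   5  -2  -2 -42   .   .   .   .   .   .   .   .   . -46-108
 -40    .   .   4  -1  -2 -43   .   .   .   .   .   .   .   .   . -42-100
 -48    .   .   5  -1 -22   .   .   .   .  -2   .   .   .   .   . -40 -96
 -56    .   .   3 -40 -21   .  -2   .  -2  -2   .   .   .   .   . -41 -91
 -64    .   .   4   0   1   0   1   1   0   1   3   4   3   9  -1 -39 -85
 -72    .   .   5   7   7   6   5   7   6   8   6   6   6   6   4 -40 -80
 -80    .   .   .   .   .   .   .   .   .   .   .   .   .   .   . -51 -74
 -88    .   .   .   .   .   .   .   .   .   .   .   .   .   .   . -54 -69
```

```bash
python3 - <<'E'
from h import *
st=np.load("st.npz"); R=np.stack([st["xs"],st["ys"],st["zs"]],1)
for nm in("top","side"):
    L=[]
    for _ in range(4 if nm=="top" else 2):
        s=camera(nm); V,U=np.mgrid[165:290,240:362]; L.append((world(s,U.ravel(),V.ravel())-st["c"])@R)
    L=np.concatenate(L); L=L[(L[:,2]>-15)&(L[:,2]<30)]
    f=lambda k:"%.0f(%d)"%(np.median(L[k,2]),k.sum()) if k.sum()>3 else "."
    print(nm,"x:"); print(" ".join("%d:%s"%(x,f((np.abs(L[:,0]-x)<1)&(np.abs(L[:,1])<32)&(np.abs(L[:,1]-3)>17))) for x in [*range(-84,-54,2),*range(40,90,2)]))
    print("y:"); print(" ".join("%d:%s"%(y,f((np.abs(L[:,1]-y)<1)&(np.abs(L[:,0])<45))) for y in [*range(-62,-34,2),*range(34,66,2)]))
E
```

```text
top x:
-84:. -82:. -80:. -78:. -76:. -74:10(8) -72:10(25) -70:9(60) -68:5(63) -66:4(75) -64:1(48) -62:2(23) -60:-0(15) -58:0(25) -56:-1(25) 40:0(34) 42:0(30) 44:-0(23) 46:0(28) 48:-0(26) 50:0(26) 52:-0(26) 54:0(25) 56:1(20) 58:1(10) 60:. 62:. 64:0(7) 66:1(41) 68:-2(130) 70:-2(105) 72:8(32) 74:. 76:. 78:. 80:. 82:. 84:9(7) 86:6(6) 88:.
y:
-62:. -60:. -58:. -56:. -54:11(31) -52:6(177) -50:11(70) -48:7(57) -46:4(54) -44:0(44) -42:. -40:-1(22) -38:-1(95) -36:0(84) 34:-0(85) 36:0(82) 38:0(75) 40:-1(57) 42:. 44:-2(7) 46:-4(215) 48:4(130) 50:8(115) 52:11(110) 54:11(72) 56:9(11) 58:. 60:. 62:. 64:.
side x:
-84:. -82:. -80:. -78:. -76:. -74:. -72:9(7) -70:7(22) -68:4(22) -66:2(22) -64:-0(11) -62:. -60:. -58:. -56:. 40:. 42:. 44:. 46:. 48:. 50:. 52:. 54:. 56:. 58:-8(4) 60:. 62:. 64:-7(6) 66:-2(18) 68:-2(53) 70:-4(87) 72:-5(35) 74:-1(8) 76:. 78:. 80:. 82:. 84:. 86:. 88:.
y:
-62:. -60:. -58:. -56:. -54:. -52:. -50:9(4) -48:8(40) -46:5(30) -44:1(26) -42:-2(18) -40:. -38:. -36:. 34:. 36:. 38:. 40:. 42:. 44:. 46:. 48:. 50:. 52:-1(18) 54:1(67) 56:-5(162) 58:8(13) 60:. 62:. 64:.
```

```bash
python3 -m handwheel '[{"tx":0.635,"ty":-0.72,"tz":-0.15,"spin":-0.019},{"tx":0.635,"ty":-0.72,"tz":-0.15,"spin":-0.019},{"tx":0.635,"ty":-0.72,"tz":-0.15,"spin":-0.019},{"tx":0.635,"ty":-0.72,"tz":-0.15,"spin":-0.019},{"tx":0.635,"ty":-0.72,"tz":-0.15,"spin":-0.019},{"tx":0.635,"ty":-0.72,"tz":-0.15,"spin":-0.019},{"tx":0.635,"ty":-0.72,"tz":-0.15,"spin":-0.019},{"tx":0.635,"ty":-0.72,"tz":-0.15,"spin":-0.019},{"tx":0.635,"ty":-0.72,"tz":-0.15,"spin":-0.019},{"tx":0.635,"ty":-0.72,"tz":-0.15,"spin":-0.019}]'
cat >> h.py <<'E'
def show():
    s=bot.state(); q=s["tool_rot"]
    from scipy.spatial.transform import Rotation as Q
    y=Q.from_quat(q).as_matrix()[:,1]
    print("t",s["clock"],"tcp",s["position"].round(1),"yawy",np.degrees(np.arctan2(y[1],y[0])).round(1),"F",s["force"].round(1),"w",round(s["grip_width"],1),s["gripper_force"],"j",s["joint_pos"].round(2))
E
python3 -c "from h import *;show()"
```

```text
t 1.85 tcp [153.9 605.7 231.3] yawy 75.7 F [ 0.4  0.1 -0.8] w 85.2 0.0 j [-1.39  0.52 -0.04  1.6   0.02  1.02 -0.11]validation failed for argument at $[0]...
```

```bash
python3 -m handwheel '[{"fingers":1,"tx":0.635,"ty":-0.72,"tz":-0.15,"spin":-0.019},{"fingers":1,"tx":0.635,"ty":-0.72,"tz":-0.15,"spin":-0.019},{"fingers":1,"tx":0.635,"ty":-0.72,"tz":-0.15,"spin":-0.019},{"fingers":1,"tx":0.635,"ty":-0.72,"tz":-0.15,"spin":-0.019},{"fingers":1,"tx":0.635,"ty":-0.72,"tz":-0.15,"spin":-0.019},{"fingers":1,"tx":0.635,"ty":-0.72,"tz":-0.15,"spin":-0.019},{"fingers":1,"tx":0.635,"ty":-0.72,"tz":-0.15,"spin":-0.019},{"fingers":1,"tx":0.635,"ty":-0.72,"tz":-0.15,"spin":-0.019},{"fingers":1,"tx":0.635,"ty":-0.72,"tz":-0.15,"spin":-0.019},{"fingers":1,"tx":0.635,"ty":-0.72,"tz":-0.15,"spin":-0.019}]'
python3 -c "from h import *;show()"
```

```text
clock: 2.68
position: [281.5, 461.1, 201.3]
tool_rot: [0.663, 0.749, 0.0, -0.0]
force: [0.5, 0.3, -0.7]
grip_width: 85.6
gripper_force: 0.0
t 2.6833 tcp [281.5 461.1 201.3] yawy 7.0 F [ 0.5  0.3 -0.7] w 85.6 0.0 j [-1.34  0.44  0.28  1.87 -0.15  0.86 -0.86]
```

```bash
python3 -m handwheel '[{"fingers":1,"tx":0.635,"ty":-0.72,"tz":-0.2,"spin":-0.0192},{"fingers":1,"tx":0.635,"ty":-0.72,"tz":-0.2,"spin":-0.0192},{"fingers":1,"tx":0.635,"ty":-0.72,"tz":-0.2,"spin":-0.0192},{"fingers":1,"tx":0.635,"ty":-0.72,"tz":-0.2,"spin":-0.0192},{"fingers":1,"tx":0.635,"ty":-0.72,"tz":-0.2,"spin":-0.0192},{"fingers":1,"tx":0.635,"ty":-0.72,"tz":-0.2,"spin":-0.0192},{"fingers":1,"tx":0.635,"ty":-0.72,"tz":-0.2,"spin":-0.0192},{"fingers":1,"tx":0.635,"ty":-0.72,"tz":-0.2,"spin":-0.0192},{"fingers":1,"tx":0.635,"ty":-0.72,"tz":-0.2,"spin":-0.0192},{"fingers":1,"tx":0.635,"ty":-0.72,"tz":-0.2,"spin":-0.0192}]'
python3 -m handwheel '[{"fingers":1,"tx":0.62,"ty":-0.72,"tz":-0.2,"spin":-0.0192},{"fingers":1,"tx":0.62,"ty":-0.72,"tz":-0.2,"spin":-0.0192},{"fingers":1,"tx":0,"ty":0,"tz":0,"spin":0}]'
python3 - <<'E'
from h import *
show()
p=camera("side"); save(p,"side2.png",(120,80,260,195),3)
for n in("side","top"):
    p=camera(n)
    for d in models.place_of(p,"cassette_rib")[:2]: print(n,d["score"],d["position"],pix(p,[433,289,42]).round(1))
E
```

```text
clock: 3.52
position: [408.5, 317.2, 161.3]
tool_rot: [0.971, 0.241, 0.0, -0.0]
force: [-0.3, 1.1, 0.7]
grip_width: 85.7
gripper_force: 0.0
clock: 3.77
position: [434.6, 286.1, 152.9]
tool_rot: [0.993, 0.12, 0.0, 0.001]
force: [0.2, 0.2, -0.4]
grip_width: 85.4
gripper_force: 0.0
t 3.7667 tcp [434.6 286.1 152.9] yawy -76.2 F [ 0.2  0.2 -0.4] w 85.4 0.0 j [-1.16  0.55  0.64  1.97 -0.46  0.77 -1.58]
side 0.94 [216.5, 171.2] [212.5 170.2]
side 0.62 [308.9, 318.1] [212.5 170.2]
top 0.73 [223.6, 290.9] [165.1 258.6]
top 0.63 [163.9, 258.7] [165.1 258.6]
```

View pics/side2.png

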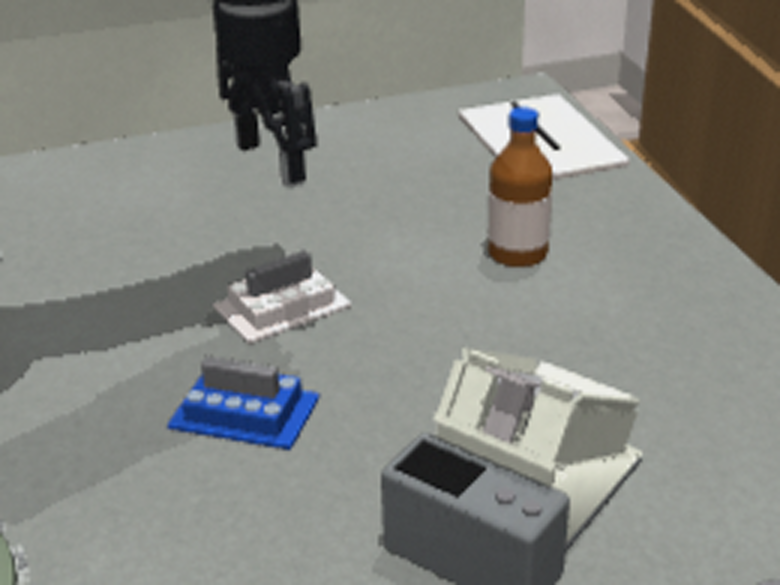

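The gripper (pixel ~265,150 in the crop) hangs over the white long cassette (~285,290), and both views agree on its place. I'll descend and grip.

```bash
python3 -m handwheel '[{"fingers":1,"tx":0,"ty":0.12,"tz":-0.7,"spin":0},{"fingers":1,"tx":0,"ty":0,"tz":-0.7,"spin":0},{"fingers":1,"tx":0,"ty":0,"tz":-0.7,"spin":0},{"fingers":1,"tx":0,"ty":0,"tz":-0.7,"spin":0},{"fingers":1,"tx":0,"ty":0,"tz":-0.7,"spin":0},{"fingers":1,"tx":0,"ty":0,"tz":-0.7,"spin":0},{"fingers":1,"tx":0,"ty":0,"tz":-0.7,"spin":0},{"fingers":1,"tx":0,"ty":0,"tz":-0.7,"spin":0},{"fingers":1,"tx":0,"ty":0,"tz":-0.33,"spin":0},{"fingers":0.4,"tx":0,"ty":0,"tz":0,"spin":0}]'
python3 -m handwheel '[{"fingers":0,"tx":0,"ty":0,"tz":0,"spin":0},{"fingers":0,"tx":0,"ty":0,"tz":0,"spin":0},{"fingers":0,"tx":0,"ty":0,"tz":0,"spin":0},{"fingers":0,"tx":0,"ty":0,"tz":0,"spin":0},{"fingers":0,"tx":0,"ty":0,"tz":0,"spin":0},{"fingers":0,"tx":0,"ty":0,"tz":0,"spin":0},{"fingers":0,"tx":0,"ty":0,"tz":0,"spin":0},{"fingers":0,"tx":0,"ty":0,"tz":0,"spin":0}]'
python3 -c "from h import *;show()"
```

```text
clock: 4.85
position: [431.9, 291.5, 33.8]
tool_rot: [0.992, 0.126, -0.001, 0.0]
force: [0.1, -0.2, -0.3]
grip_width: 75.3
gripper_force: 0.0
clock: 5.52
position: [432.9, 291.5, 35.3]
tool_rot: [0.992, 0.125, 0.0, -0.0]
force: [-1.5, -1.6, 12.1]
grip_width: 12.8
gripper_force: 59.5
t 5.5167 tcp [432.9 291.5  35.3] yawy -75.6 F [-1.5 -1.6 12.1] w 12.8 59.4914174079895 j [-1.03  0.73  0.45  2.02 -0.62  0.53 -1.45]
```

```bash
python3 -m handwheel '[{"fingers":0,"tx":0,"ty":0,"tz":0.5,"spin":0},{"fingers":0,"tx":0,"ty":0,"tz":1,"spin":0},{"fingers":0,"tx":0,"ty":0,"tz":1,"spin":0},{"fingers":0,"tx":0,"ty":0,"tz":1,"spin":0},{"fingers":0,"tx":0,"ty":0,"tz":1,"spin":0},{"fingers":0,"tx":0,"ty":-0.9,"tz":1,"spin":0},{"fingers":0,"tx":0,"ty":-0.9,"tz":1,"spin":0},{"fingers":0,"tx":0,"ty":-0.9,"tz":1,"spin":0},{"fingers":0,"tx":0,"ty":-0.9,"tz":1,"spin":0},{"fingers":0,"tx":0,"ty":-0.9,"tz":1,"spin":0}]'
python3 -m handwheel '[{"fingers":0,"tx":0.28,"ty":-1,"tz":0.2,"spin":-0.01},{"fingers":0,"tx":0.28,"ty":-1,"tz":0.2,"spin":-0.01},{"fingers":0,"tx":0.28,"ty":-1,"tz":0.2,"spin":-0.01},{"fingers":0,"tx":0.28,"ty":-1,"tz":0.2,"spin":-0.01},{"fingers":0,"tx":0.28,"ty":-1,"tz":0.2,"spin":-0.01},{"fingers":0,"tx":0.28,"ty":-1,"tz":0.2,"spin":-0.01},{"fingers":0,"tx":0.28,"ty":-1,"tz":0.2,"spin":-0.01},{"fingers":0,"tx":0.28,"ty":-1,"tz":0.2,"spin":-0.01},{"fingers":0,"tx":0.28,"ty":-1,"tz":0.2,"spin":-0.01},{"fingers":0,"tx":0.28,"ty":-1,"tz":0.2,"spin":-0.01}]'
python3 - <<'E'
from h import *
show()
st=np.load("st.npz"); h=st["xs"][:2]/np.hypot(*st["xs"][:2]); ys=st["ys"][:2]
for n in("top","side"):
    p=camera(n); V,U=np.mgrid[165:290,240:362]; W=world(p,U.ravel(),V.ravel()); L=np.stack([(W[:,:2]-st["c"][:2])@h,(W[:,:2]-st["c"][:2])@ys,W[:,2]],1)
    k=(np.abs(L[:,2]-89)<8)&(L[:,0]>100)&(L[:,0]<138); print(n,np.percentile(L[k,1],[0,1,3,97,99,100]).round(1),np.percentile(L[(np.abs(L[:,2]-89)<8)&(np.abs(L[:,1])<50)&(L[:,0]>70),0],[1,99]),np.median(L[k,2]))
E
```

```text
clock: 6.35
position: [432.3, 200.1, 226.0]
tool_rot: [0.992, 0.125, -0.0, -0.0]
force: [-0.6, -0.6, -1.0]
grip_width: 13.0
gripper_force: 58.9
clock: 7.18
position: [488.7, -0.8, 264.3]
tool_rot: [0.982, -0.191, -0.0, 0.001]
force: [0.1, -0.2, -2.0]
grip_width: 12.7
gripper_force: 58.9
t 7.1833 tcp [488.7  -0.8 264.3] yawy -112.0 F [ 0.1 -0.2 -2. ] w 12.7 58.924328684806824 j [-0.84  0.4   0.96  1.94 -0.39  1.   -1.66]
top [-68.3 -66.9 -64.2  65.7  69.   70.9] [ 89.52571797 143.84515154] 89.66618438081537
side [-63.8 -62.8 -58.8  71.6  72.8  74.3] [ 84.52025829 147.24158405] 88.23108932154696
```

```bash
python3 -m handwheel '[{"fingers":0,"tx":0.285,"ty":-1,"tz":0,"spin":-0.0093},{"fingers":0,"tx":0.285,"ty":-1,"tz":0,"spin":-0.0093},{"fingers":0,"tx":0.285,"ty":-1,"tz":0,"spin":-0.0093},{"fingers":0,"tx":0.285,"ty":-1,"tz":0,"spin":-0.0093},{"fingers":0,"tx":0.285,"ty":-1,"tz":0,"spin":-0.0093},{"fingers":0,"tx":0.285,"ty":-1,"tz":0,"spin":-0.0093},{"fingers":0,"tx":0.285,"ty":-1,"tz":0,"spin":-0.0093},{"fingers":0,"tx":0.285,"ty":-1,"tz":0,"spin":-0.0093},{"fingers":0,"tx":0.285,"ty":-1,"tz":0,"spin":-0.0093},{"fingers":0,"tx":0.285,"ty":-1,"tz":0,"spin":-0.0093}]'
python3 -m handwheel '[{"fingers":0,"tx":0,"ty":-1,"tz":0,"spin":0},{"fingers":0,"tx":0,"ty":-0.17,"tz":-0.8,"spin":0},{"fingers":0,"tx":0,"ty":0,"tz":-0.8,"spin":0},{"fingers":0,"tx":0,"ty":0,"tz":-0.8,"spin":0},{"fingers":0,"tx":0,"ty":0,"tz":-0.8,"spin":0},{"fingers":0,"tx":0,"ty":0,"tz":-0.8,"spin":0},{"fingers":0,"tx":0,"ty":0,"tz":-0.8,"spin":0},{"fingers":0,"tx":0,"ty":0,"tz":-0.7,"spin":0},{"fingers":0,"tx":0,"ty":0,"tz":-0.5,"spin":0},{"fingers":0,"tx":0,"ty":0,"tz":0,"spin":0}]'
python3 - <<'E'
from h import *
show()
p=camera("side"); save(p,"side3.png",(220,150,180,135),4)
st=np.load("st.npz"); h=st["xs"][:2]/np.hypot(*st["xs"][:2]); ys=st["ys"][:2]; d=bot.state()["position"][:2]-st["c"][:2]; print(d@h,d@ys)
E
```

```text
clock: 8.12
position: [545.6, -200.1, 263.7]
tool_rot: [0.886, -0.465, -0.001, 0.0]
force: [0.1, 0.4, -1.4]
grip_width: 12.7
gripper_force: 59.0
clock: 8.95
position: [544.8, -221.9, 142.5]
tool_rot: [0.886, -0.463, -0.001, 0.0]
force: [0.1, 0.2, -2.1]
grip_width: 13.0
gripper_force: 59.0
t 8.95 tcp [ 544.8 -221.9  142.5] yawy -145.1 F [ 0.1  0.2 -2.1] w 13.0 59.00706768035889 j [-0.26  0.76  0.86  1.81 -0.71  0.92 -1.61]
117.26075307507186 119.21867792096282
```

View pics/side3.png

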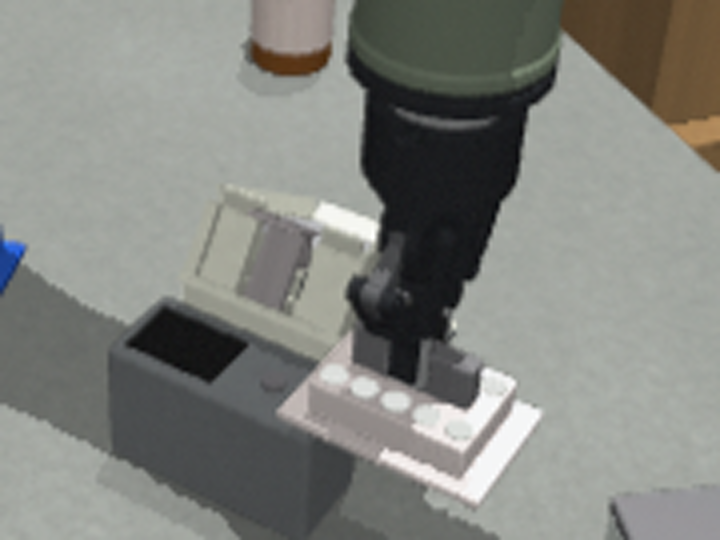

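Cassette is held level at (410,410) in the crop, its inner end just over the console's right-hand edge (~290,400). I'll press that end on the edge to tilt the cassette within the grip.

```bash
python3 -m handwheel '[{"fingers":0,"tx":0,"ty":0,"tz":-0.5,"spin":0},{"fingers":0,"tx":0,"ty":0,"tz":-0.42,"spin":0},{"fingers":0,"tx":0.081,"ty":-0.118,"tz":-0.158,"spin":0},{"fingers":0,"tx":0.081,"ty":-0.118,"tz":-0.158,"spin":0},{"fingers":0,"tx":0.081,"ty":-0.118,"tz":-0.158,"spin":0},{"fingers":0,"tx":0,"ty":0,"tz":0,"spin":0}]'
cat >> h.py <<'E'
def tilt():
    # plane/orientation of held cassette from white skirt/body points near the TCP
    s=bot.state(); g=s["position"]
    from scipy.spatial.transform import Rotation as Q
    y=Q.from_quat(s["tool_rot"]).as_matrix()[:,1]; xh=np.array([y[1],-y[0],0])
    for n in("side","top"):
        p=camera(n); V,U=np.mgrid[0:420,0:560]; U,V=U.ravel(),V.ravel(); k=p["range_z"][V,U]>0; U,V=U[k],V[k]
        W=world(p,U,V); f=p["frame"][V,U].astype(int); D=W-g
        k=(np.linalg.norm(D,axis=1)<95)&(f.min(1)>120)&(np.ptp(f,axis=1)<40)&(np.abs(D@y)<46)
        D=D[k]; a,b,cc=D@xh,D@y,D[:,2]
        if len(a)<30: print(n,len(a)); continue
        # robust top-surface slope: RANSAC z = m a + q
        best=(0,)
        for ang in np.arange(-60,60.1,.5):
            w=cc*np.cos(np.radians(ang))-a*np.sin(np.radians(ang)); H,e=np.histogram(w,np.arange(-120,60,2.5)); sc=(H.astype(float)**2).sum()
            if sc>best[0]: best=(sc,ang,e[H.argmax()]+1.25)
        print(n,len(a),"tilt along xh(yaw %.0f)"%np.degrees(np.arctan2(xh[1],xh[0])),best[1],"plane off",best[2], "a range",np.percentile(a,[2,98]).round(),"z",np.percentile(cc,[2,98]).round())
E
python3 -c "from h import *;show();tilt()"
```

```text
clock: 9.5
position: [551.1, -229.7, 116.9]
tool_rot: [0.887, -0.463, 0.0, -0.0]
force: [-0.7, 1.8, 5.6]
grip_width: 12.9
gripper_force: 60.7
t 9.5 tcp [ 551.1 -229.7  116.9] yawy -145.1 F [-0.7  1.8  5.6] w 12.9 60.69881558418274 j [-0.23  0.8   0.83  1.8  -0.75  0.89 -1.58]
side 1476 tilt along xh(yaw 125) 6.5 plane off -8.75 a range [-53.  82.] z [-38.  16.]
top 0
```

```bash
python3 -m handwheel '[{"fingers":0,"tx":0.065,"ty":-0.095,"tz":-0.182,"spin":0},{"fingers":0,"tx":0.065,"ty":-0.095,"tz":-0.182,"spin":0},{"fingers":0,"tx":0.065,"ty":-0.095,"tz":-0.182,"spin":0},{"fingers":0,"tx":0.045,"ty":-0.066,"tz":-0.197,"spin":0},{"fingers":0,"tx":0.045,"ty":-0.066,"tz":-0.197,"spin":0},{"fingers":0,"tx":0.045,"ty":-0.066,"tz":-0.197,"spin":0},{"fingers":0,"tx":0,"ty":0,"tz":0,"spin":0}]'
python3 -c "from h import *;show();tilt()"
```

```text
clock: 10.18
position: [558.4, -240.2, 94.5]
tool_rot: [0.887, -0.463, 0.002, 0.0]
force: [3.3, -4.5, 6.8]
grip_width: 12.8
gripper_force: 64.2
t 10.1833 tcp [ 558.4 -240.2   94.5] yawy -145.1 F [ 3.3 -4.5  6.8] w 12.8 64.1988730430603 j [-0.19  0.84  0.8   1.78 -0.77  0.86 -1.56]
side 1360 tilt along xh(yaw 125) 26.0 plane off -8.75 a range [-31.  83.] z [-49.  15.]
top 0
```

```bash
python3 -m handwheel '[{"fingers":0,"tx":0.025,"ty":-0.036,"tz":-0.155,"spin":0},{"fingers":0,"tx":0.025,"ty":-0.036,"tz":-0.155,"spin":0},{"fingers":0,"tx":0.025,"ty":-0.036,"tz":-0.155,"spin":0},{"fingers":0,"tx":0.025,"ty":-0.036,"tz":-0.155,"spin":0},{"fingers":0,"tx":0,"ty":0,"tz":0,"spin":0}]'
python3 - <<'E'
from h import *
show();tilt()
p=camera("side"); save(p,"side4.png",(220,150,180,135),4)
E
```

```text
clock: 10.7
position: [560.3, -243.0, 82.3]
tool_rot: [0.887, -0.463, 0.002, 0.0]
force: [3.7, -5.2, 7.7]
grip_width: 12.7
gripper_force: 66.9
t 10.7 tcp [ 560.3 -243.    82.3] yawy -145.1 F [ 3.7 -5.2  7.7] w 12.7 66.87020301818848 j [-0.18  0.85  0.78  1.78 -0.79  0.85 -1.55]
side 1612 tilt along xh(yaw 125) 35.5 plane off -31.25 a range [-40.  77.] z [-84.  24.]
top 0
```

View pics/side4.png

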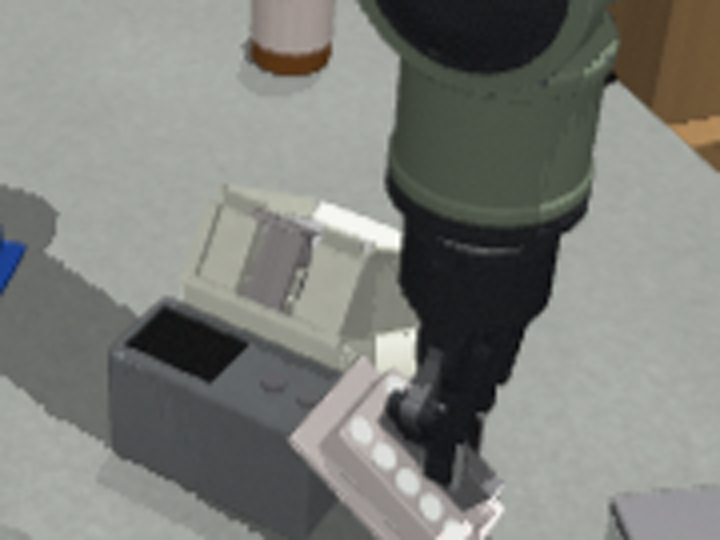

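```bash
python3 -m handwheel '[{"fingers":0,"tx":0.28,"ty":-0.41,"tz":0,"spin":0},{"fingers":0,"tx":0.28,"ty":-0.41,"tz":0.3,"spin":0},{"fingers":0,"tx":0,"ty":0,"tz":1,"spin":0},{"fingers":0,"tx":0,"ty":0,"tz":1,"spin":0},{"fingers":0,"tx":0,"ty":0,"tz":1,"spin":0},{"fingers":0,"tx":0,"ty":0,"tz":1,"spin":0},{"fingers":0,"tx":0,"ty":0,"tz":1,"spin":0},{"fingers":0,"tx":0,"ty":0,"tz":1,"spin":0},{"fingers":0,"tx":0,"ty":0,"tz":1,"spin":0},{"fingers":0,"tx":0,"ty":0,"tz":1,"spin":0}]'
python3 -m handwheel '[{"fingers":0,"tx":0.28,"ty":0.95,"tz":0.2,"spin":0.01915},{"fingers":0,"tx":0.28,"ty":0.95,"tz":0.2,"spin":0.01915},{"fingers":0,"tx":0.28,"ty":0.95,"tz":0.2,"spin":0.01915},{"fingers":0,"tx":0.28,"ty":0.95,"tz":0,"spin":0.01915},{"fingers":0,"tx":0.28,"ty":0.95,"tz":0,"spin":0.01915},{"fingers":0,"tx":0.28,"ty":0.95,"tz":0,"spin":0.01915},{"fingers":0,"tx":0.28,"ty":0.95,"tz":0,"spin":0.01915},{"fingers":0,"tx":0.28,"ty":0.95,"tz":0,"spin":0.01915},{"fingers":0,"tx":0.28,"ty":0.95,"tz":0,"spin":0.01915},{"fingers":0,"tx":0.28,"ty":0.95,"tz":0,"spin":0.01915}]'
python3 -m handwheel '[{"fingers":0,"tx":0.28,"ty":0.95,"tz":0,"spin":0.01915},{"fingers":0,"tx":0.28,"ty":0.95,"tz":0,"spin":0.01915},{"fingers":0,"tx":0.28,"ty":0.95,"tz":-0.5,"spin":0.01915},{"fingers":0,"tx":0,"ty":0,"tz":-0.8,"spin":0},{"fingers":0,"tx":0,"ty":0,"tz":0,"spin":0}]'
python3 - <<'E'
from h import *
show();tilt()
a=camera("side"); b=camera("top")
l=pix(a,bot.state()["position"]).astype(int); m=pix(b,bot.state()["position"]).astype(int); print(l,m)
x=a["frame"][l[1]-70:l[1]+80,l[0]-75:l[0]+75]; y=b["frame"][m[1]-50:m[1]+50,m[0]-50:m[0]+50]
cv2.imwrite("pics/hover.png",np.hstack([cv2.resize(x,(400,400),interpolation=3),cv2.resize(y,(400,400),interpolation=3)])[:,:,::-1])
E
```

```text
clock: 11.68
position: [570.4, -258.5, 248.6]
tool_rot: [0.887, -0.462, -0.0, 0.0]
force: [-0.1, 0.4, -2.0]
grip_width: 12.4
gripper_force: 65.1
clock: 12.52
position: [626.8, -67.6, 259.7]
tool_rot: [0.992, 0.123, -0.0, 0.0]
force: [-1.2, -0.4, -1.1]
grip_width: 12.6
gripper_force: 65.2
clock: 12.93
position: [642.5, -10.2, 231.1]
tool_rot: [0.955, 0.298, -0.002, -0.001]
force: [-1.2, -1.6, -2.1]
grip_width: 12.6
gripper_force: 65.1
t 12.9333 tcp [642.5 -10.2 231.1] yawy -55.4 F [-1.2 -1.6 -2.1] w 12.6 65.07853388786316 j [-0.42  0.61  0.54  1.57 -0.35  1.06 -0.75]
side 471 tilt along xh(yaw -145) -46.5 plane off 53.75 a range [ 2. 81.] z [-36.  25.]
top 301 tilt along xh(yaw -145) 34.5 plane off -28.75 a range [37. 79.] z [-1. 28.]
[323 148] [282 159]
```

View pics/hover.png

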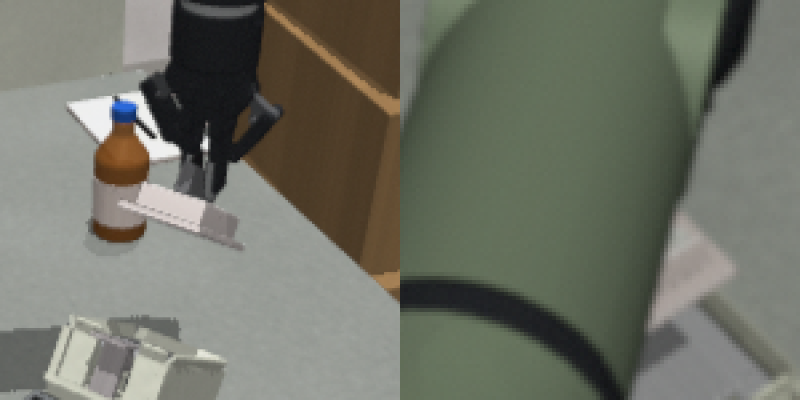

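```bash
python3 - <<'E'
from h import *
st=np.load("st.npz"); R=np.stack([st["xs"],st["ys"],st["zs"]],1); g=bot.state()["position"]
for n in("side","top"):
    L=[]
    for _ in range(3):
        p=camera(n); V,U=np.mgrid[0:420,0:560]; U,V=U.ravel(),V.ravel(); k=p["range_z"][V,U]>0; U,V=U[k],V[k]
        f=p["frame"][V,U].astype(int); D=world(p,U,V)-g; k=(np.linalg.norm(D,axis=1)<110)&(f.min(1)>105)&(np.ptp(f,axis=1)<40)
        L.append(D[k]@R)
    L=np.concatenate(L); L=L[(np.abs(L[:,1])<50)]
    print(n,len(L))
    for ax,r in((0,(30,90)),(1,(-50,50)),(2,(-50,0))):
        k=(L[:,2]<5)&(L[:,2]>-48)&(L[:,0]>30); H,e=np.histogram(L[k,ax],np.arange(r[0],r[1]+1,2)); print(" axis",ax,dict(zip(e[:-1].astype(int).tolist(),H.tolist())))
    if n=="top":
        k=(L[:,2]>-36)&(L[:,2]<-24); print("plane fit slope",np.polyfit(L[k,0],L[k,2],1))
    s=L[(L[:,2]<-25)&(L[:,2]>-45)]; print(" skirt: x max",np.percentile(s[:,0],[90,95,99]).round(1),"y",np.percentile(s[:,1],[1,3,97,99]).round(1),"z",np.percentile(s[:,2],[1,5,50,95]).round(1))
E
```

```text
side 1625
 axis 0 {30: 13, 32: 7, 34: 12, 36: 11, 38: 6, 40: 13, 42: 21, 44: 23, 46: 27, 48: 18, 50: 12, 52: 26, 54: 99, 56: 325, 58: 271, 60: 58, 62: 5, 64: 5, 66: 4, 68: 30, 70: 120, 72: 82, 74: 23, 76: 0, 78: 0, 80: 0, 82: 0, 84: 0, 86: 0, 88: 0}
 axis 1 {-50: 0, -48: 0, -46: 0, -44: 0, -42: 1, -40: 7, -38: 5, -36: 6, -34: 8, -32: 24, -30: 24, -28: 26, -26: 31, -24: 31, -22: 24, -20: 29, -18: 31, -16: 37, -14: 28, -12: 28, -10: 29, -8: 32, -6: 32, -4: 29, -2: 41, 0: 24, 2: 33, 4: 36, 6: 44, 8: 25, 10: 30, 12: 33, 14: 33, 16: 20, 18: 37, 20: 32, 22: 33, 24: 32, 26: 25, 28: 35, 30: 76, 32: 87, 34: 5, 36: 11, 38: 31, 40: 26, 42: 0, 44: 0, 46: 0, 48: 0}
 axis 2 {-50: 0, -48: 0, -46: 0, -44: 0, -42: 0, -40: 44, -38: 101, -36: 98, -34: 93, -32: 68, -30: 83, -28: 85, -26: 80, -24: 66, -22: 79, -20: 83, -18: 84, -16: 76, -14: 77, -12: 58, -10: 13, -8: 8, -6: 6, -4: 6, -2: 3}
 skirt: x max [72.4 73.4 74.8] y [-37.9 -33.5  40.8  41.2] z [-38.5 -38.4 -33.1 -26. ]
top 925
 axis 0 {30: 1, 32: 2, 34: 9, 36: 7, 38: 5, 40: 11, 42: 11, 44: 16, 46: 18, 48: 22, 50: 15, 52: 39, 54: 91, 56: 176, 58: 1
[... 170 characters left out ...]
0, -38: 0, -36: 0, -34: 0, -32: 0, -30: 0, -28: 0, -26: 0, -24: 0, -22: 3, -20: 9, -18: 5, -16: 10, -14: 14, -12: 17, -10: 14, -8: 15, -6: 23, -4: 20, -2: 27, 0: 29, 2: 30, 4: 29, 6: 39, 8: 39, 10: 43, 12: 35, 14: 40, 16: 53, 18: 41, 20: 49, 22: 50, 24: 55, 26: 51, 28: 45, 30: 29, 32: 25, 34: 31, 36: 32, 38: 8, 40: 0, 42: 0, 44: 0, 46: 0, 48: 0}
 axis 2 {-50: 0, -48: 0, -46: 0, -44: 0, -42: 0, -40: 0, -38: 7, -36: 30, -34: 90, -32: 218, -30: 159, -28: 47, -26: 30, -24: 31, -22: 29, -20: 23, -18: 22, -16: 25, -14: 24, -12: 31, -10: 78, -8: 57, -6: 9, -4: 0, -2: 0}
plane fit slope [ -0.05555956 -26.89562633]
 skirt: x max [71.4 72.2 73.4] y [-18.8 -15.8  37.8  38.4] z [-36.1 -34.4 -30.5 -27. ]
```

```bash
python3 -m handwheel '[{"fingers":0,"tx":-0.228,"ty":-0.166,"tz":-0.623,"spin":0},{"fingers":0,"tx":-0.228,"ty":-0.166,"tz":-0.623,"spin":0},{"fingers":0,"tx":-0.228,"ty":-0.166,"tz":-0.623,"spin":0},{"fingers":0,"tx":-0.228,"ty":-0.166,"tz":-0.623,"spin":0},{"fingers":0,"tx":-0.228,"ty":-0.166,"tz":-0.623,"spin":0},{"fingers":0,"tx":-0.228,"ty":-0.166,"tz":-0.623,"spin":0},{"fingers":0,"tx":0,"ty":0,"tz":0,"spin":0},{"fingers":0,"tx":0,"ty":0,"tz":0,"spin":0}]'
python3 - <<'E'
from h import *
show()
st=np.load("st.npz"); R=np.stack([st["xs"],st["ys"],st["zs"]],1); print("stage coords of TCP",((bot.state()["position"]-st["c"])@R).round(1),"want -12,.5,68.7")
p=camera("side"); save(p,"side5.png",(220,100,180,135),4)
E
```

```text
clock: 14.1
position: [615.8, -31.1, 159.0]
tool_rot: [0.955, 0.297, -0.0, -0.0]
force: [-0.2, 0.3, -1.8]
grip_width: 12.8
gripper_force: 65.1
t 14.1 tcp [615.8 -31.1 159. ] yawy -55.5 F [-0.2  0.3 -1.8] w 12.8 65.05995154380798 j [-0.38  0.65  0.5   1.71 -0.39  0.89 -0.68]
stage coords of TCP [-10.4   1.7  70.9] want -12,.5,68.7
```

View pics/side5.png

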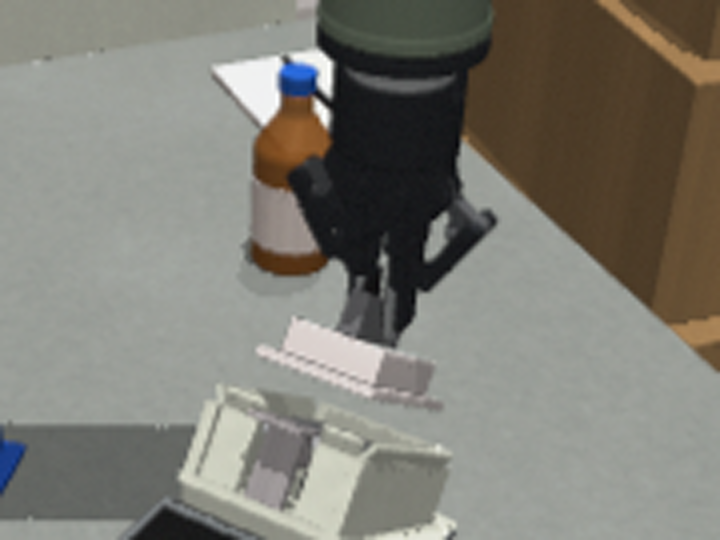

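Cassette hangs at the right tilt over the bay mouth (end edge 260–440, ~375 in the crop; bay rim below at 215–450, ~425). Descending along the bay axis.

```bash
python3 -m handwheel '[{"fingers":0,"tx":0.02,"ty":0.087,"tz":-0.046,"spin":0},{"fingers":0,"tx":-0.125,"ty":-0.086,"tz":-0.217,"spin":0},{"fingers":0,"tx":-0.125,"ty":-0.086,"tz":-0.217,"spin":0},{"fingers":0,"tx":-0.125,"ty":-0.086,"tz":-0.217,"spin":0},{"fingers":0,"tx":-0.125,"ty":-0.086,"tz":-0.217,"spin":0},{"fingers":0,"tx":-0.125,"ty":-0.086,"tz":-0.217,"spin":0},{"fingers":0,"tx":0,"ty":0,"tz":0,"spin":0}]'
cat >> h.py <<'E'
def sc():
    st=np.load("st.npz"); R=np.stack([st["xs"],st["ys"],st["zs"]],1); s=bot.state(); print("t",s["clock"],"stage TCP",((s["position"]-st["c"])@R).round(1),"F stage",(s["force"]@R).round(1),"w",round(s["grip_width"],1))
E
python3 -c "from h import *;sc()"
python3 -m handwheel '[{"fingers":0,"tx":-0.125,"ty":-0.086,"tz":-0.217,"spin":0},{"fingers":0,"tx":-0.06,"ty":-0.041,"tz":-0.102,"spin":0},{"fingers":0,"tx":0,"ty":0,"tz":0,"spin":0}]'
python3 - <<'E'
from h import *
sc()
p=camera("side"); save(p,"side6.png",(220,120,150,112),5)
E
```

```text
clock: 14.73
position: [602.8, -38.4, 135.3]
tool_rot: [0.955, 0.297, -0.001, -0.0]
force: [-0.0, 0.4, -1.4]
grip_width: 13.0
gripper_force: 65.1
t 14.7333 stage TCP [-11.8   0.3  42.9] F stage [-1.  -0.3 -1.1] w 13.0
clock: 14.98
position: [599.9, -40.5, 129.7]
tool_rot: [0.955, 0.297, 0.0, -0.0]
force: [0.1, -0.6, -0.2]
grip_width: 12.5
gripper_force: 65.3
t 14.9833 stage TCP [-12.1   0.4  36.3] F stage [ 0.1  0.6 -0.3] w 12.5
```

View pics/side6.png

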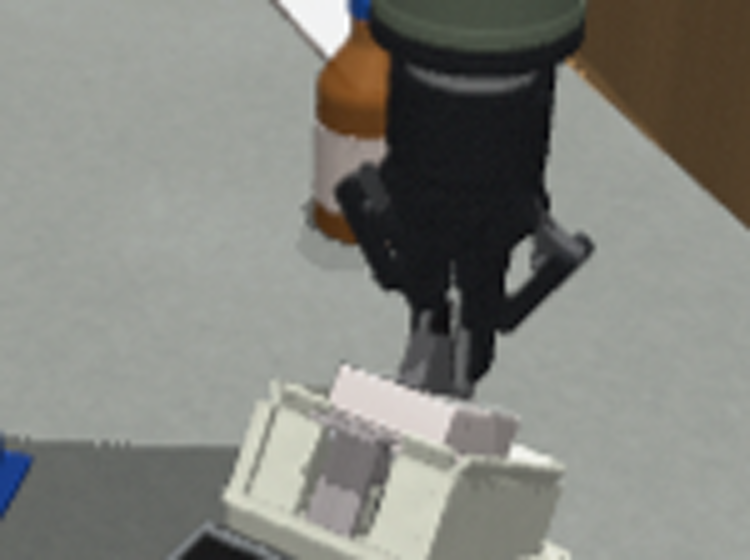

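The skirt is inside the lips (body at 330–515, ~410 in the crop), not jammed. Pressing now.

```bash
python3 -m handwheel '[{"fingers":0,"tx":-0.095,"ty":-0.065,"tz":-0.164,"spin":0},{"fingers":0,"tx":-0.095,"ty":-0.065,"tz":-0.164,"spin":0},{"fingers":0,"tx":0,"ty":0,"tz":0,"spin":0}]'
python3 -c "from h import *;sc()"
python3 -m handwheel '[{"fingers":0,"tx":-0.095,"ty":-0.065,"tz":-0.164,"spin":0},{"fingers":0,"tx":-0.095,"ty":-0.065,"tz":-0.164,"spin":0},{"fingers":0,"tx":0,"ty":0,"tz":0,"spin":0}]'
python3 -c "from h import *;sc()"
```

```text
clock: 15.28
position: [596.6, -42.9, 123.2]
tool_rot: [0.955, 0.297, 0.001, 0.0]
force: [4.6, 2.1, 1.2]
grip_width: 12.4
gripper_force: 65.6
t 15.2833 stage TCP [-12.4   0.5  28.6] F stage [-3.4  0.9  3.9] w 12.4
clock: 15.53
position: [593.5, -45.2, 117.3]
tool_rot: [0.955, 0.297, 0.001, 0.0]
force: [4.0, 4.7, 10.0]
grip_width: 12.5
gripper_force: 67.0
t 15.5333 stage TCP [-12.7   0.6  21.6] F stage [ 0.9 -1.6 11.6] w 12.5
```

```bash
python3 -m handwheel '[{"fingers":0,"tx":-0.095,"ty":-0.065,"tz":-0.164,"spin":0},{"fingers":0,"tx":-0.095,"ty":-0.065,"tz":-0.164,"spin":0},{"fingers":0,"tx":0,"ty":0,"tz":0,"spin":0}]'
python3 -c "from h import *;sc()"
python3 -m handwheel '[{"fingers":0,"tx":-0.095,"ty":-0.065,"tz":-0.164,"spin":0},{"fingers":0,"tx":0,"ty":0,"tz":0,"spin":0}]'
python3 -c "from h import *;sc()"
```

```text
clock: 15.78
position: [590.2, -47.5, 110.6]
tool_rot: [0.955, 0.297, 0.002, 0.0]
force: [9.8, 5.3, 0.1]
grip_width: 12.9
gripper_force: 65.7
t 15.7833 stage TCP [-13.3   0.7  13.8] F stage [-9.1  1.2  6.4] w 12.9
clock: 15.95
position: [588.2, -48.9, 107.3]
tool_rot: [0.955, 0.297, 0.002, 0.0]
force: [9.2, 5.2, 2.9]
grip_width: 12.7
gripper_force: 66.1
t 15.95 stage TCP [-13.2   0.7   9.7] F stage [-7.   1.   8.4] w 12.7
```

```bash
python3 -m handwheel '[{"fingers":0,"tx":-0.03,"ty":-0.02,"tz":-0.14,"spin":0},{"fingers":0,"tx":0,"ty":0,"tz":0,"spin":0}]'
python3 -c "from h import *;sc()"
python3 -m handwheel '[{"fingers":0,"tx":-0.07,"ty":-0.05,"tz":-0.12,"spin":0},{"fingers":0,"tx":0,"ty":0,"tz":0,"spin":0}]'
python3 - <<'E'
from h import *
sc()
p=camera("side"); q=camera("top"); x=cv2.resize(p["frame"][180:270,245:345],(445,400),interpolation=3); y=cv2.resize(q["frame"][165:265,260:348],(352,400),interpolation=3)
cv2.imwrite("pics/press.png",np.hstack([x,y])[:,:,::-1])
E
```

```text
clock: 16.12
position: [586.9, -49.8, 104.5]
tool_rot: [0.955, 0.297, 0.001, 0.0]
force: [3.0, 2.8, 7.9]
grip_width: 12.7
gripper_force: 66.8
t 16.1167 stage TCP [-13.4   0.7   6.5] F stage [ 1.2 -0.6  8.8] w 12.7
clock: 16.28
position: [586.9, -50.1, 103.9]
tool_rot: [0.955, 0.297, 0.003, -0.0]
force: [2.2, 8.6, 28.3]
grip_width: 12.5
gripper_force: 70.0
t 16.2833 stage TCP [-13.7   0.9   5.9] F stage [10.7 -5.9 27. ] w 12.5
```

View pics/press.png

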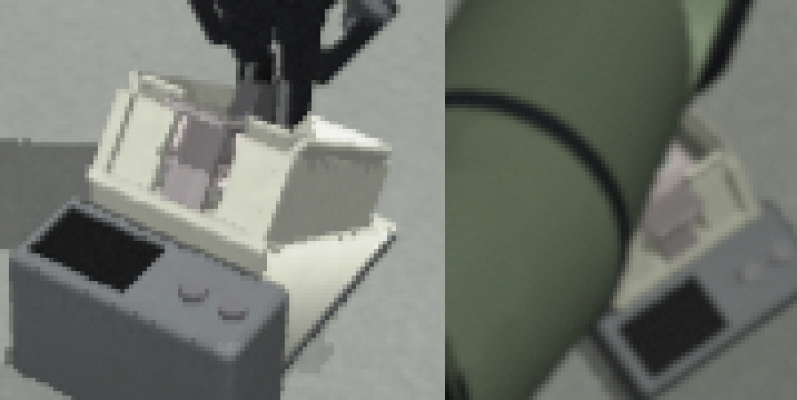

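Cassette is down inside the bay and the force jumped to 27 N at the hard stop; catch looks closed (~200,150). Releasing.

```bash
python3 -m handwheel '[{"fingers":0,"tx":0.05,"ty":0.03,"tz":0.08,"spin":0},{"fingers":0.4,"tx":0,"ty":0,"tz":0,"spin":0},{"fingers":0.4,"tx":0,"ty":0,"tz":0,"spin":0},{"fingers":0.4,"tx":0,"ty":0,"tz":0,"spin":0},{"fingers":0.4,"tx":0,"ty":0,"tz":0,"spin":0},{"fingers":0.4,"tx":0,"ty":0,"tz":0,"spin":0}]'
python3 -m handwheel '[{"fingers":0.4,"tx":0,"ty":0,"tz":0.3,"spin":0},{"fingers":0.4,"tx":0,"ty":0,"tz":0.6,"spin":0},{"fingers":0.4,"tx":0,"ty":0,"tz":1,"spin":0},{"fingers":0.4,"tx":0,"ty":0,"tz":1,"spin":0},{"fingers":0.4,"tx":0,"ty":0,"tz":1,"spin":0},{"fingers":0.4,"tx":0.5,"ty":1,"tz":1,"spin":0},{"fingers":0.4,"tx":0,"ty":1,"tz":1,"spin":0},{"fingers":0.4,"tx":0,"ty":1,"tz":1,"spin":0},{"fingers":0.4,"tx":0,"ty":1,"tz":0,"spin":0},{"fingers":0.4,"tx":0,"ty":1,"tz":0,"spin":0}]'
python3 -m handwheel '[{"fingers":0.4,"tx":-0.7,"ty":1,"tz":0,"spin":0},{"fingers":0.4,"tx":-0.7,"ty":1,"tz":0,"spin":0},{"fingers":0.4,"tx":-0.7,"ty":1,"tz":0,"spin":0},{"fingers":0.4,"tx":-0.7,"ty":1,"tz":0,"spin":0},{"fingers":0.4,"tx":-0.7,"ty":1,"tz":0,"spin":0},{"fingers":0.4,"tx":-0.7,"ty":1,"tz":0,"spin":0},{"fingers":0.4,"tx":-0.7,"ty":1,"tz":0,"spin":0},{"fingers":0.4,"tx":0,"ty":0,"tz":0,"spin":0}]'
python3 - <<'E'
from h import *
show()
p=camera("side"); q=camera("top"); x=cv2.resize(p["frame"][180:270,245:345],(445,400),interpolation=3); y=cv2.resize(q["frame"][165:265,260:348],(352,400),interpolation=3)
cv2.imwrite("pics/after.png",np.hstack([x,y])[:,:,::-1])
st=np.load("st.npz"); R=np.stack([st["xs"],st["ys"],st["zs"]],1)
L=[]
for _ in range(3):
    q=camera("top"); V,U=np.mgrid[165:265,260:362]; L.append((world(q,U.ravel(),V.ravel())-st["c"])@R)
L=np.concatenate(L)
for x in range(80,-81,-8):
    print("%4d"%x,"".join("%4d"%np.median(L[k,2]) if (k:=(np.abs(L[:,0]-x)<4)&(np.abs(L[:,1]-y)<4)&(L[:,2]>-40)).any() else "   ." for y in range(-56,57,8)))
k=(L[:,2]>25)&(L[:,2]<45)&(np.abs(L[:,1])<20)&(np.abs(L[:,0])<50); r=L[k]; print("rib",len(r),np.percentile(r,[3,50,97],axis=0).round(1).tolist(),np.polyfit(r[:,0],r[:,2],1),np.polyfit(r[:,0],r[:,1],1))
E
```

```text
clock: 16.88
position: [586.6, -49.8, 103.9]
tool_rot: [0.955, 0.297, 0.001, 0.0]
force: [3.1, 2.9, 6.2]
grip_width: 34.1
gripper_force: 4.1
clock: 17.72
position: [595.9, 50.2, 243.4]
tool_rot: [0.955, 0.297, 0.001, 0.0]
force: [0.5, 0.1, -0.7]
grip_width: 34.2
gripper_force: 0.0
clock: 18.38
position: [495.2, 193.2, 241.8]
tool_rot: [0.954, 0.299, -0.001, -0.001]
force: [-0.5, 1.3, 0.5]
grip_width: 34.1
gripper_force: 0.0
t 18.3833 tcp [495.2 193.2 241.8] yawy -55.2 F [-0.5  1.3  0.5] w 34.1 0.0 j [-0.9   0.41  0.57  1.85 -0.27  0.95 -1.18]
  80    . -19   .   .   .   6   6   7   6   7   .   .   . -22 -27
  72    4  -9 -13 -13 -12   5 -24 -25 -27   5  -8 -16 -15 -11 -12
  64    9   2  -2  -3 -11 -10   2   3   4   5  -7 -14  -6   1   8
  56    4   3   0   .   . -18  -3   .   .   .   .   .   .   6  10
  48    1   1   .  -2  -2  -7  -1  -6  -3  -4  -6  -7   .   3  11
  40   11   4 -17  -4   0   1   1   0   1   1   1  -4 -17   2  10
  32  -13   1 -17  -8   4   5  16  18   7   5   4   2 -18   0  11
  24    2   5 -17  -5   3   3  12  32   6   4   4   3 -17  -3  10
  16  -11   2 -17  -9  
[... 262 characters left out ...]
   4   4  13  32  31   4   5   4 -16  -5  12
 -24  -13   6 -17  -8   4   4  15  32  32   4   4   2 -17   1  11
 -32  -12   5 -17  -8   4   4  11  32  31   4   4   3 -17   0   9
 -40  -13   4 -17  -4   4   4   4  30   .   5   4   4 -18  -4  10
 -48   -8   4 -18 -18   3   0   4   .   .   3   4   3 -17  -3  10
 -56  -22   7 -18 -17   .   .   0   .   .   .   .   . -17  -4  10
 -64  -11   6  -4  -6  -1   0  -1   2   7   0  -2  -2  -6  -7  10
 -72  -31   6   7   6   8   8   6   7   8   8   8   8   8   5   8
 -80  -36 -37   .   .   .   7   .   7   7   .   .   .   .   .   .
rib 383 [[-32.9, -7.4, 26.4], [3.0, -1.3, 31.6], [34.0, 5.6, 35.0]] [-1.84254148e-02  3.14490654e+01] [ 0.00864655 -1.17635461]
```

View pics/after.png

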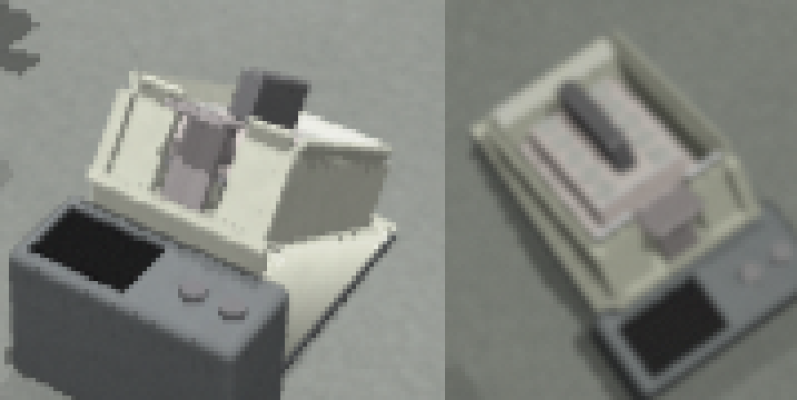

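The cassette lies centred, flat and rib up in the bay (rib at 600,125 in the crop). Its skirt top is about 17.5 mm below the raised stage level, so the stage is latched at about 24 mm, and the gripper is clear.

```bash
python3 -c "
from bench import bot
print(bot.close_job())"
```

```text
the job is handed in; nothing more can be done
None
```

The long cassette is loaded flat, rib up and centred, and depth readings show the stage latched about 24 mm down; the gripper is clear and the job is handed in (about 18 s used, no verdict returned).

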